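# Click a tote seal shut in the hand press

## Task

Stand the blue tote seal upright in the hand press, midway between its open jaws with the orange button facing either jaw, then squeeze the press's two black handles together until the button gives way and clicks home into the seal. Let go so that the handles spring open, and leave the seal standing in the press; leave the pink seal where it is.

Things in the scene. Friction and masses are not known exactly. Their poses are not given: they have to be found in the camera images.
- blue_seal (a point): Loose blue seal, 70 g, 62 mm tall, upright. Foot block 24 mm (x) by 20 (y) by 22 high; on it a flag 10 (x) by 12 (y) mm, 22 to 62 mm above the underside: grip across its 10 mm. Orange button, 15 mm wide, centred 11 mm up, sticks out 8 mm toward +y. Point: on the flag's axis, 31 mm above the underside; block from y = -14 to +6 mm, button face at y = +14.
- plunger (a joint): Travel of the blue seal's button, m: 0 = out (start), 0.006 = clicked home, where it stays. It gives only above 20 N; past 4 mm it snaps in by itself. Through the press: a peak of some 13 N on each handle, when the handles' outer faces are about 38 mm apart at the squeezing place; home at about 28 mm; springs that reopen the handles take 2 N of it.
- press: Squeezer lying flat, fixed. Origin: on the table under the middle of its nest, a black floor 62 by 60 mm, 15 mm high, where the seal stands, y along y (either way). Jaws 46 mm long, at y = +-22 mm open, tops 36 mm high; hinges at x = +65. Black handles x = -30 to -86 mm, 15 to 38 mm high, free below: squeeze along y from above at x = -55, outer faces 67 mm apart open, 23 shut.
- pink_seal (a point): A pink seal of the same shape and size, a bystander to be left alone; the point lies on it as on the blue one.
There are look-alikes about, which are no part of the job. There is more than one size of the press; the one meant has the size given above. Of the things that look like the part that bears blue_seal, the smaller one is meant.

How it is judged:
By the outcome, as a careful person would: the job done as asked, in the order asked, and still so for the second after the job is handed in, with the robot touching nothing.
It also fails if it takes over 58 s, if anything falls off the work surface, if the arm or the gripper's body presses on something with over 40 N, if the wrist force passes 120 N, or if a joint passes its speed limit or range.

## Robot

A 6-joint arm with a two-finger parallel gripper is mounted at the origin on the work surface. World frame = base frame: x ahead of the robot, y to its left, z up, the work surface at z = 0. Lengths are in m, angles in rad, forces in N, time in s.
With the tool pointing down it reaches from about 0.375 to 0.9 m from the base axis. Payload 3.1 kg.
Tool frame: the origin (TCP) lies on the front face of the gripper's body, between the roots of the fingers; the fingertips stand 73 mm ahead of it and the grasp point (between the pads) lies 54 mm ahead of it (manip.tips_ahead is the distance from the TCP to the fingertips, in m); z points along the fingers, y is the line along which they close (so a half turn about z gives the same grasp; the last joint's range is limited). The gripper opens to 85 mm and grips with 20 to 120 N. Pads are 22 mm wide; open, the fingers measure 114 mm over their backs; the gripper's body (76 mm by 85 mm) begins 54 mm behind the grasp point. The pads swing forward as they close: fully open they stand 13 mm farther back than shut.
Start: joints at [-1.498, 0.527, 1.433, -0, 1.181, -0.178], TCP at [0.155, -0.605, 0.304] pointing down, gripper open.
Joint ranges: [-3.08, 3.08], [-0.75, 2.2], [0.22, 2.44], [-1.43, 4.57], [0, 2.65], [-2.85, 2.85]. Speed limits (rad/s): [2.79, 2.79, 3.14, 3.14, 3.14, 3.14].

## Interface

Orientations are given as a unit quaternion [x, y, z, w].
In Python, from station import sense, eyes, workorder, manip gives the robot as it stands.
- The arm moves only by the shell command python3 -m inch 'ROWS' [OPENING] [FORCE]. ROWS is JSON, a list of rows, each an object of numbers: "dx", "dy", "dz": the shift along the tool's x, y, z in cm; "wx", "wy", "wz": the turn, a rotation vector about the tool's x, y, z in degrees. In form: [{"dx": .., "dy": .., "dz": .., "wx": .., "wy": .., "wz": ..}, ...]. A call has 1 to 10 rows; each row shifts and turns the commanded pose from where the row before left it, along the tool's axes as they then stand; what a row does not reach is not made up. A row lasts 1/8 s, in which the tool goes at most 62.5 mm and 10.7 degrees, less where a joint would pass 70% of its speed; a pose out of reach is approached as far as the arm can. A call with a gripper value outside its range is refused whole. OPENING is the opening, from 0 (shut) to 1 (fully open), set as the call begins (- or left out, the last holds). The fingers move at their own pace and stop on an object; FORCE is the grip in N (left out, the last holds). Time passes only in rows, so rows that do not move let the fingers close. It gives the time, the measured TCP pose, the force, the opening and the grip force at its end, in the units of the state.
- sense(): the state, without advancing time (a new reading comes with each control period).
- eyes.snapshot(name): name is "scene" or "top" or "wrist"; returns the picture (480x640x3 uint8, red, green, blue); there is no depth.
- eyes.camera_params(name): a dict with "fx", "fy", "cx", "cy" (pixels), "D" ([k1, k2, p1, p2, k3] as OpenCV has them; the pictures are not rectified), "rvec" (rotation vector, rad) and "tvec" (3), from world to camera coordinates, as OpenCV has them. Camera axes: x right, y down, z forward; pixel columns grow to the right and rows downward; lengths in m; the calibration is good to about 2 mm. A picture is of the moment at which its call begins: read the wrist's pose just before it. camera_params takes no time and is no camera call; for the wrist camera it gives the pose at the moment of the call.
- workorder.sign_off(): hands the job in; it is judged then, once.
The state is a dict: "t": time; "q": joint angles; "qd": joint speeds; "tau": joint torques, N m; "tcp_pos": TCP position; "tool_rot": TCP orientation; "force": force on the tool from outside, world axes, zero at the start; "ft_torque": the same for the moment, N m; "finger_gap": opening from 0.0 (shut) to 1.0 (fully open); "gripper_force": force on a finger pad.
Only numpy, scipy, OpenCV 4.12 (cv2) and the standard library are available. Lean on these libraries where they do the work, as an engineer would, in place of code of your own. Each camera call takes 0.05 s, during which the arm holds its last target. There are 200 camera calls.

## Working session

There is one attempt and no reset: what is moved stays moved. The work goes in short steps, Python scripts to look and compute and a shell command to move; the robot and the scene stay as the last step left them, time stands still between calls to the robot, and variables do not carry over. Pictures are saved under pics/ and viewed, at most 11 in all, crops included, and the job is handed in when it is done.

```bash
ls; mkdir -p pics
python3 - <<'E'
from station import sense, eyes
import cv2
s=sense();print(s['t'],s['tcp_pos'],s['tool_rot'],s['finger_gap'])
for n in("scene","top"):
    im=eyes.snapshot(n);cv2.imwrite(f"pics/{n}0.png",im[:,:,::-1]);print(n,eyes.camera_params(n))
E
```

```text
pics
0.0 [ 0.15509337 -0.60486802  0.30291326] [ 9.92147953e-01  1.25064905e-01  5.98213834e-05 -1.09761196e-03] 1.0018267375724315
scene {'fx': 466.2038237243279, 'fy': 466.2038237243279, 'cx': 322.5553271376803, 'cy': 241.9864615749569, 'D': array([0.00386989, 0.        , 0.        , 0.        , 0.        ]), 'rvec': array([ 1.31115721,  2.3896551 , -0.77580248]), 'tvec': array([ 0.22179104, -0.35809551,  0.95626913])}
top {'fx': 548.9542925191481, 'fy': 548.9542925191481, 'cx': 315.69467115804446, 'cy': 240.00757452702138, 'D': array([-0.09611545,  0.        ,  0.        ,  0.        ,  0.        ]), 'rvec': array([ 2.16507435, -2.10257943,  0.15606736]), 'tvec': array([0.03628604, 0.53702922, 0.74967413])}
```

View pics/top0.png

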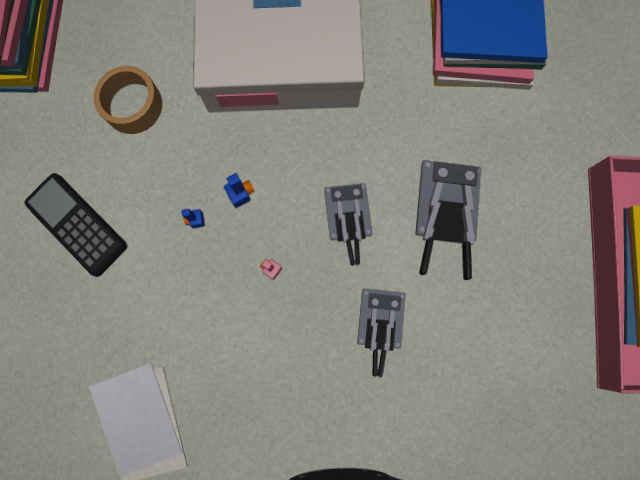

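View pics/scene0.png

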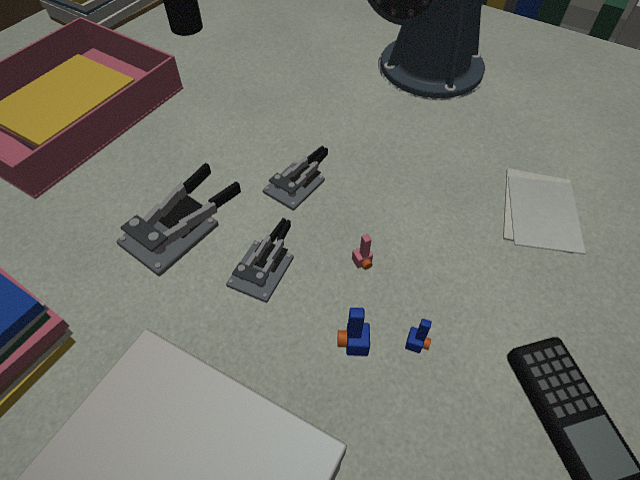

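The top view shows the small blue seal at (193,218), the large blue one at (238,190) and the pink one at (271,268). There is a large press at (448,205) and two small ones at (348,220) and (381,330). The scene view agrees: the seals are upright, and the small blue one is at (420,337). Next I'll measure their sizes.

```bash
cat > h.py <<'E'
import numpy as np, cv2
from station import sense, eyes
def ray(P,uv):
    K=np.array([[P['fx'],0,P['cx']],[0,P['fy'],P['cy']],[0,0,1]])
    n=cv2.undistortPoints(np.array(uv,float).reshape(-1,1,2),K,np.array(P['D'])).reshape(-1,2)
    R=cv2.Rodrigues(np.array(P['rvec']))[0]; c=-R.T@np.array(P['tvec'])
    return c,np.c_[n,np.ones(len(n))]@R
def onz(P,uv,z):
    c,d=ray(P,uv); return c+d*((z-c[2])/d[:,2])[:,None]
def proj(P,X):
    K=np.array([[P['fx'],0,P['cx']],[0,P['fy'],P['cy']],[0,0,1]])
    return cv2.projectPoints(np.array(X,float).reshape(-1,1,3),np.array(P['rvec']),np.array(P['tvec']),K,np.array(P['D']))[0].reshape(-1,2)
def blobs(m,mn=15):
    n,l,s,c=cv2.connectedComponentsWithStats(m.astype(np.uint8))
    return [(c[i],s[i],l==i) for i in range(1,n) if s[i,4]>=mn]
def masks(im):
    h=cv2.cvtColor(im,cv2.COLOR_RGB2HSV).astype(int);H,S,V=h[...,0],h[...,1],h[...,2]
    return dict(blue=(abs(H-114)<14)&(S>130)&(V>40),orange=(H<16)&(H>4)&(S>170)&(V>90),black=(V<45),pink=((H>165)|(H<4))&(S>70)&(V>90))
E
python3 - <<'E'
from h import *
im=cv2.imread('pics/top0.png')[:,:,::-1].copy();P=eyes.camera_params('top')
c,_=ray(P,[[1,1]]);print('cam',c)
np.set_printoptions(precision=4,suppress=True)
M=masks(im)
for k in('blue','orange'):
  for c,s,m in blobs(M[k][130:300,150:320]):
    c=c+[150,130]; print(k,c,s[2:],onz(P,[c],.011)[0])
# presses base plates / handle ends by eye
for name,pts in dict(big=[(422,161),(481,166),(477,243),(416,237),(427,272),(467,277)],A=[(325,187),(366,183),(371,234),(330,238),(352,262),(358,262)],B=[(363,289),(406,291),(403,350),(359,347),(376,373),(381,373)]).items():
    X=onz(P,pts,.01);print(name,X[:,:2].tolist(),np.linalg.norm(X[0]-X[1]),np.linalg.norm(X[1]-X[2]))
a=cv2.resize(im[150:300,170:400][:, :],None,fx=1,fy=1)
z=np.hstack([cv2.resize(im[165:300,170:330],(480,405),interpolation=2),cv2.resize(im[170:305,315:415],(300,405),interpolation=2)])
cv2.imwrite('pics/z1.png',z[:,:,::-1])
E
```

```text
cam [0.41157773 0.0410302  0.82501434]
blue [235.9798 190.5919] [ 26  34 495] [0.6138 0.1766 0.011 ]
blue [193.5393 217.2643] [ 22  19 280] [0.5705 0.2394 0.011 ]
orange [248.0519 186.4286] [11 12 77] [0.6208 0.1584 0.011 ]
orange [185.7727 221.5455] [ 5  7 22] [0.5635 0.2509 0.011 ]
big [[0.6691168443415576, -0.10798734394716136], [0.6642276012091685, -0.1999934128654554], [0.5432902194624879, -0.19127683203020018], [0.5498119960758348, -0.09851451550093074], [0.4973056675325834, -0.11513527571433646], [0.4913846150355627, -0.1753871076669412]] 0.09213588560493402 0.1212510993154284
A [[0.6232937046013396, 0.040700198894302674], [0.631395361562395, -0.021844825741933922], [0.5524450543644328, -0.030536510129851445], [0.5445801812400224, 0.03103681877225679], [0.5092078605302124, -0.002759323862642514], [0.509462173489048, -0.011721989517148111]] 0.0630675586356572 0.0794273025108606
B [[0.46936053679250295, -0.01990037027426622], [0.46813129018094707, -0.0838393730921336], [0.3815915071439275, -0.0801995199120645], [0.3842688310758909, -0.015647525523630204], [0.34745560432985856, -0.04119437845915242], [0.34764077122435866, -0.048482739811764326]] 0.06395081804461358 0.08661629511395003
```

View pics/z1.png

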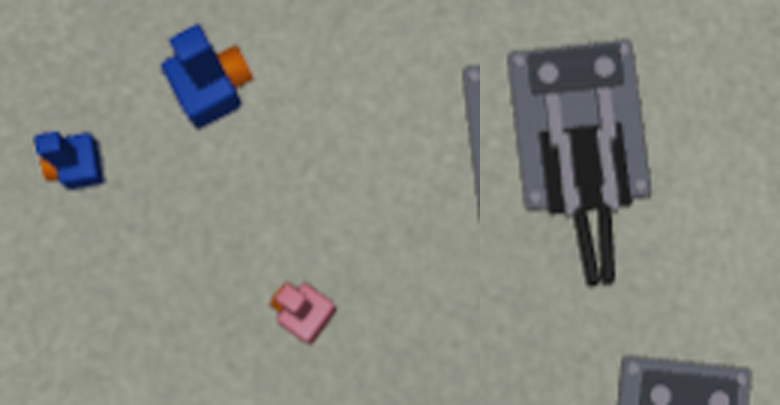

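The big press on the right has a handle spacing of about 67 mm and a plate 121 mm long, so it's the one meant; the small ones have handles about 20 mm apart. The small blue seal near (0.57, 0.24) matches the pink one in size. I'll work out moves that put the wrist camera over each.

```bash
cat >> h.py <<'E'
from scipy.spatial.transform import Rotation as Ro
def plan(tx,ty,tz,yaw=None):
    """shift in tool axes (cm), wz deg needed; yaw = world angle of tool x (tool pointing down)"""
    s=sense();R=Ro.from_quat(s['tool_rot']).as_matrix();d=R.T@(np.array([tx,ty,tz])-s['tcp_pos'])*100
    cur=np.degrees(np.arctan2(R[1,0],R[0,0]))
    print('t',round(s['t'],2),'tcp',s['tcp_pos'].round(4),'yaw',round(cur,2),'shift cm',d.round(2),'wz',None if yaw is None else round(-((yaw-cur+180)%360-180),2),'q6',s['q'][5].round(2) if hasattr(s['q'],'round') else s['q'][5])
    t=Ro.from_matrix(R);z=R[:,2];print('tilt',z.round(4))
E
python3 - <<'E'
from h import *
P=eyes.camera_params('wrist');c,d=ray(P,[[P['cx'],P['cy']],[320,40]])
s=sense();R=Ro.from_quat(s['tool_rot']).as_matrix()
print(P['fx'],P['D'],'cam in tool',R.T@(c-s['tcp_pos']),'axis in tool',d@R)
plan(.60,-.15,.33);plan(.57,.24,.30)
E
```

```text
393.61361183481796 [-0.07811523  0.          0.          0.          0.        ] cam in tool [ 0.07132687 -0.00073169 -0.06986013] axis in tool [[-2.79163639e-01 -1.64717763e-04  9.60243529e-01]
 [ 2.12478636e-01 -3.35193640e-03  1.10317406e+00]]
t 0.1 tcp [ 0.1551 -0.6049  0.303 ] yaw 14.37 shift cm [ 54.39 -33.03  -2.62] wz None q6 -0.18
tilt [-2.e-04  2.e-03 -1.e+00]
t 0.1 tcp [ 0.1551 -0.6049  0.303 ] yaw 14.37 shift cm [ 61.16 -71.55   0.46] wz None q6 -0.18
tilt [-2.e-04  2.e-03 -1.e+00]
```

```bash
python3 -m inch '[{"dx":5.1,"dy":-3.3},{"dx":5.1,"dy":-3.3},{"dx":5.1,"dy":-3.3},{"dx":5.1,"dy":-3.3},{"dx":5.1,"dy":-3.3},{"dx":5.1,"dy":-3.3},{"dx":5.1,"dy":-3.3},{"dx":5.1,"dy":-3.3},{"dx":5.1,"dy":-3.3,"wz":5},{"dx":5.1,"dy":-3.3,"wz":5}]' && python3 -m inch '[{"dz":0,"wz":5},{"dz":0}]'
python3 - <<'E'
from h import *
import pickle
P=eyes.camera_params('wrist');im=eyes.snapshot('wrist');cv2.imwrite('pics/w1.png',im[:,:,::-1]);pickle.dump(P,open('w1.pkl','wb'))
plan(.57,.24,.30)
E
```

```text
invalid input at $[0]: expected keys dx, dy, dz, wx, wy, wz
```

All six keys are needed in each row.

```bash
python3 -m inch '[{"dx":5.1,"dy":-3.3,"dz":0,"wx":0,"wy":0,"wz":0},{"dx":5.1,"dy":-3.3,"dz":0,"wx":0,"wy":0,"wz":0},{"dx":5.1,"dy":-3.3,"dz":0,"wx":0,"wy":0,"wz":0},{"dx":5.1,"dy":-3.3,"dz":0,"wx":0,"wy":0,"wz":0},{"dx":5.1,"dy":-3.3,"dz":0,"wx":0,"wy":0,"wz":0},{"dx":5.1,"dy":-3.3,"dz":0,"wx":0,"wy":0,"wz":0},{"dx":5.1,"dy":-3.3,"dz":0,"wx":0,"wy":0,"wz":0},{"dx":5.1,"dy":-3.3,"dz":0,"wx":0,"wy":0,"wz":0},{"dx":5.1,"dy":-3.3,"dz":0,"wx":0,"wy":0,"wz":0},{"dx":5.1,"dy":-3.3,"dz":0,"wx":0,"wy":0,"wz":0}]' && python3 -m inch '[{"dx":0,"dy":0,"dz":0,"wx":0,"wy":0,"wz":9},{"dx":0,"dy":0,"dz":0,"wx":0,"wy":0,"wz":9},{"dx":0,"dy":0,"dz":0,"wx":0,"wy":0,"wz":0}]'
python3 - <<'E'
from h import *
import pickle
P=eyes.camera_params('wrist');im=eyes.snapshot('wrist');cv2.imwrite('pics/w1.png',im[:,:,::-1]);pickle.dump(P,open('w1.pkl','wb'))
plan(.57,.24,.30)
E
```

```text
t: 1.35
tcp_pos: [0.5683, -0.1574, 0.3036]
tool_rot: [0.992, 0.125, -0.0, -0.0]
force: [0.5, -0.7, 0.5]
finger_gap: 1.002
gripper_force: 0.0
t: 1.72
tcp_pos: [0.5671, -0.1587, 0.3034]
tool_rot: [1.0, -0.03, -0.001, -0.0]
force: [-0.0, -0.3, -0.1]
finger_gap: 1.0
gripper_force: 0.0
t 1.77 tcp [ 0.5671 -0.159   0.3035] yaw -3.47 shift cm [ -2.13 -39.85   0.37] wz None q6 1.17
tilt [-8.e-04  4.e-04 -1.e+00]
```

View pics/w1.png

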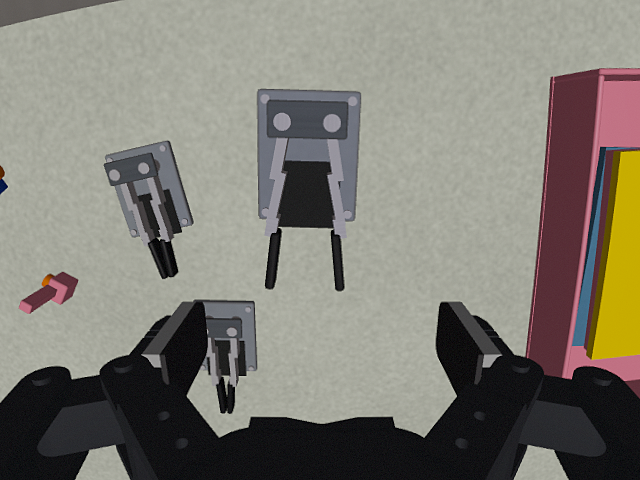

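The wrist view shows the target press at (310,190). Its nest spans rows 161-228, the bolts are at (282,122) and (332,123), and the handle tips are at (271,285) and (339,287). Now measuring it.

Run:
```python
from h import *
import pickle
np.set_printoptions(precision=4,suppress=True)
P=pickle.load(open('w1.pkl','rb'));im=cv2.imread('pics/w1.png')[:,:,::-1].copy()
g=im.max(2)
bl=g<50
sub=np.zeros_like(bl);sub[80:300,250:370]=bl[80:300,250:370]
ax=lambda X:X
for c,s,m in blobs(sub,80):
    ct=cv2.findContours(m.astype(np.uint8),0,1)[0][0]
    r=cv2.minAreaRect(ct);b=cv2.boxPoints(r)
    z=.015 if s[4]>1500 else .038
    q=cv2.approxPolyDP(ct,4,True).reshape(-1,2)
    print(c,s[:5],'z',z);print(' quad',q.tolist(),onz(P,q,z)[:,:2].tolist())
    ys,xs=np.nonzero(m)
    for y in range(ys.min()+3,ys.max(),12):
        xx=xs[ys==y];X=onz(P,[(xx.min()-.5,y),(xx.max()+.5,y)],z);print('  row',y,xx.min(),xx.max(),X[:,:2].ravel())
print('plate',onz(P,[(258,89),(360,93),(356,221),(258,220)],.010)[:,:2])
print('bolts',onz(P,[(282,122),(332,123)],.04)[:,:2])
```

```text
[305.9994 195.4154] [ 278  161   56   67 3149] z 0.015
 quad [[285, 161], [283, 169], [288, 172], [278, 225], [332, 227], [329, 163]] [[0.6073758811043324, -0.1274929785333079], [0.6003387907346507, -0.12507909442061252], [0.5973507295992116, -0.1293765760606515], [0.5484698056286645, -0.11583196066077739], [0.5434211482362971, -0.1664037988408944], [0.6031279608955115, -0.16692524176873066]]
  row 164 284 329 [ 0.6048 -0.1259  0.6022 -0.1673]
  row 176 287 326 [ 0.5938 -0.1277  0.5916 -0.164 ]
  row 188 284 328 [ 0.583  -0.124   0.5805 -0.1652]
  row 200 281 331 [ 0.5721 -0.1203  0.5692 -0.1673]
  row 212 279 332 [ 0.5609 -0.1174  0.5578 -0.1676]
  row 224 279 332 [ 0.5494 -0.1164  0.5463 -0.167 ]
[272.4764 258.8319] [265 228  16  61 571] z 0.038
 quad [[279, 228], [270, 237], [268, 288], [275, 279]] [[0.5514568126706946, -0.11944798948948576], [0.5437103700603971, -0.11070078723057271], [0.4949299663853589, -0.10399398708324965], [0.5034745307033788, -0.11133147025597484]]
  row 231 277 280 [ 0.5489 -0.117   0.5486 -0.1205]
  row 243 270 279 [ 0.5382 -0.1097  0.5376 -0.1186]
  row 255 268 277 [ 0.527  -0.1068  0.5265 -0.1158]
  row 267 267 276 [ 0.5156 -0.1047  0.5151 -0.1138]
  row 279 266 275 [ 0.504  -0.1026  0.5034 -0.1118]
[337.0198 261.0556] [331 230  13  61 504] z 0.038
 quad [[332, 230], [335, 288], [340, 290], [340, 241]] [[0.546775022458284, -0.16599381563135723], [0.4912261568230245, -0.16580127257575117], [0.48893577988770975, -0.17031480343259103], [0.536216684426232, -0.1725557763454541]]
  row 233 331 333 [ 0.5441 -0.1645  0.5439 -0.1672]
  row 245 332 340 [ 0.533  -0.1648  0.5325 -0.1728]
  row 257 333 341 [ 0.5216 -0.1651  0.5211 -0.1732]
  row 269 334 342 [ 0.51   -0.1654  0.5095 -0.1736]
  row 281 335 343 [ 0.4982 -0.1657  0.4977 -0.1739]
plate [[ 0.6711 -0.1085]
 [ 0.6621 -0.1976]
 [ 0.5466 -0.1895]
 [ 0.5533 -0.0966]]
bolts [[ 0.6413 -0.1301]
 [ 0.6379 -0.1709]]
```

Press origin is about (0.5765, -0.145) and its yaw about -5°. The bolts, handle tips, nest and plate agree within 2 mm, and the handle spacing measures 67 mm. Next I'll go over the small blue seal and turn the tool.

```bash
python3 -m inch '[{"dx":-0.25,"dy":-5,"dz":0.3,"wx":0,"wy":0,"wz":0},{"dx":-0.25,"dy":-5,"dz":0.3,"wx":0,"wy":0,"wz":0},{"dx":-0.25,"dy":-5,"dz":0.3,"wx":0,"wy":0,"wz":0},{"dx":-0.25,"dy":-5,"dz":0.3,"wx":0,"wy":0,"wz":0},{"dx":-0.25,"dy":-5,"dz":0.3,"wx":0,"wy":0,"wz":0},{"dx":-0.25,"dy":-5,"dz":0.3,"wx":0,"wy":0,"wz":0},{"dx":-0.25,"dy":-5,"dz":0.3,"wx":0,"wy":0,"wz":0},{"dx":-0.25,"dy":-5,"dz":0.3,"wx":0,"wy":0,"wz":0}]' && python3 -m inch '[{"dx":0,"dy":0,"dz":0.3,"wx":0,"wy":0,"wz":-10.4},{"dx":0,"dy":0,"dz":0.3,"wx":0,"wy":0,"wz":-10.4},{"dx":0,"dy":0,"dz":0.3,"wx":0,"wy":0,"wz":-10.4},{"dx":0,"dy":0,"dz":0.3,"wx":0,"wy":0,"wz":-10.4},{"dx":0,"dy":0,"dz":0.3,"wx":0,"wy":0,"wz":-10.4},{"dx":0,"dy":0,"dz":0.3,"wx":0,"wy":0,"wz":-10.4},{"dx":0,"dy":0,"dz":0.3,"wx":0,"wy":0,"wz":-10.4},{"dx":0,"dy":0,"dz":0.3,"wx":0,"wy":0,"wz":-10.4},{"dx":0,"dy":0,"dz":0.3,"wx":0,"wy":0,"wz":-10.4},{"dx":0,"dy":0,"dz":0.3,"wx":0,"wy":0,"wz":-10.4}]' 0.6 40 && python3 -m inch '[{"dx":0,"dy":0,"dz":0,"wx":0,"wy":0,"wz":0}]'
python3 - <<'E'
from h import *
import pickle
np.set_printoptions(precision=4,suppress=True)
P=eyes.camera_params('wrist');im=eyes.snapshot('wrist');pickle.dump((P,im),open('w2.pkl','wb'))
plan(.57,.24,.30)
a,b=proj(P,[[.57,.24,.03]])[0].astype(int);print(a,b)
a=np.clip(a,80,560);b=np.clip(b,60,420)
c=cv2.resize(im[b-60:b+60,a-80:a+80],(800,600),interpolation=2);print('crop origin',a-80,b-60)
cv2.imwrite('pics/w2.png',c[:,:,::-1])
M=masks(im)
for k in('blue','orange'):
    for cc,s,m in blobs(M[k]):print(k,cc,s)
E
```

```text
t: 2.78
tcp_pos: [0.5726, 0.2424, 0.2798]
tool_rot: [1.0, -0.031, 0.0, 0.0]
force: [-0.2, 0.5, -0.1]
finger_gap: 0.997
gripper_force: 0.0
t: 4.03
tcp_pos: [0.5727, 0.2408, 0.2497]
tool_rot: [0.637, 0.771, -0.0, -0.0]
force: [0.1, 0.4, 0.2]
finger_gap: 0.6
gripper_force: 0.0
t: 4.15
tcp_pos: [0.5725, 0.2408, 0.2495]
tool_rot: [0.641, 0.768, -0.0, -0.0]
force: [0.2, -0.3, 0.1]
finger_gap: 0.599
gripper_force: 0.0
t 4.2 tcp [0.5727 0.2409 0.2498] yaw 100.24 shift cm [-0.04 -0.28 -5.02] wz None q6 0.04
tilt [-0.0005 -0.0001 -1.    ]
317 222
crop origin 237 162
blue [315.7464 223.5857] [301 207  31  34 828]
blue [352.5084 313.461 ] [ 328  275   47   88 2488]
orange [308.6889 204.9333] [307 200   6  11  45]
orange [321.1754 204.6667] [316 200   9  11  57]
orange [367.3548 321.129 ] [365 318   6   8  31]
```

View pics/w2.png

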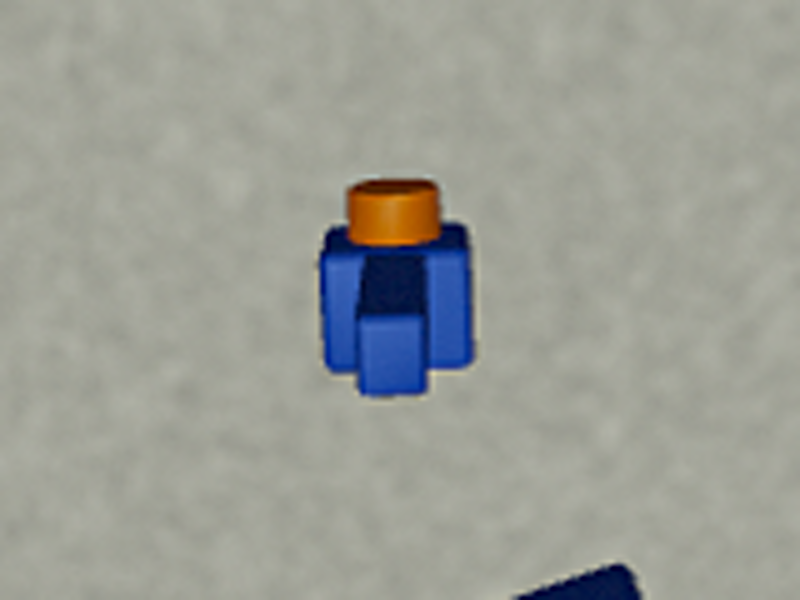

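The crop shows the seal square to the tool. The flag top spans (361,312)-(427,394) in the crop, and the button points up in the image, toward the tool's +x. Computing its position and yaw.

Run:
```python
from h import *
import pickle
np.set_printoptions(precision=4,suppress=True)
P,im=pickle.load(open('w2.pkl','rb'))
o=np.array([237,162]);f=lambda p:(np.array(p)+.5)/5-.5+o
fl=onz(P,f([(360,313),(425,313),(428,393),(360,395)]),.062);print('flag',fl[:,:2],'sizes',[np.linalg.norm(fl[i]-fl[i-1])*1e3 for i in range(4)],fl.mean(0))
ft=onz(P,f([(329,252),(469,251),(474,366),(327,372)]),.022);print('foot',ft[:,:2],'sizes',[np.linalg.norm(ft[i]-ft[i-1])*1e3 for i in range(4)],ft.mean(0))
for q in(fl,ft):
  for a,b,off in((0,1,90),(3,2,90),(3,0,0),(2,1,0)):
    d=q[b]-q[a];print('yaw(y-axis)',(np.degrees(np.arctan2(d[1],d[0]))+off)%360)
P2=eyes.camera_params('top');print(proj(P2,[fl.mean(0)]))
```

```text
flag [[0.5632 0.2454]
 [0.5718 0.2469]
 [0.5742 0.2359]
 [0.5652 0.234 ]] sizes [np.float64(11.550099552901003), np.float64(8.770179326715564), np.float64(11.270857029246253), np.float64(9.289876607347326)] [0.5686 0.2405 0.062 ]
foot [[0.5573 0.2438]
 [0.5786 0.2478]
 [0.5828 0.2298]
 [0.5602 0.2247]] sizes [np.float64(19.305459882241333), np.float64(21.637451530452786), np.float64(18.4926767065998), np.float64(23.129053607448608)] [0.5697 0.2366 0.022 ]
yaw(y-axis) 100.30179295153648
yaw(y-axis) 102.06763048859379
yaw(y-axis) 99.78422094574665
yaw(y-axis) 102.39133988674061
yaw(y-axis) 100.71648557050608
yaw(y-axis) 102.73743941093892
yaw(y-axis) 98.60887445330336
yaw(y-axis) 103.0942712223621
[[184.5443 211.4909]]
```

```bash
python3 -m inch '[{"dx":0.03,"dy":-0.41,"dz":1,"wx":0,"wy":0,"wz":-1},{"dx":0,"dy":0,"dz":4,"wx":0,"wy":0,"wz":0},{"dx":0,"dy":0,"dz":4,"wx":0,"wy":0,"wz":0},{"dx":0,"dy":0,"dz":3,"wx":0,"wy":0,"wz":0},{"dx":0,"dy":0,"dz":2,"wx":0,"wy":0,"wz":0},{"dx":0,"dy":0,"dz":1,"wx":0,"wy":0,"wz":0},{"dx":0,"dy":0,"dz":0,"wx":0,"wy":0,"wz":0},{"dx":0,"dy":0,"dz":0,"wx":0,"wy":0,"wz":0}]' 0.6 40 && python3 -m inch '[{"dx":0,"dy":0,"dz":0,"wx":0,"wy":0,"wz":0},{"dx":0,"dy":0,"dz":0,"wx":0,"wy":0,"wz":0},{"dx":0,"dy":0,"dz":0,"wx":0,"wy":0,"wz":0},{"dx":0,"dy":0,"dz":0,"wx":0,"wy":0,"wz":0},{"dx":0,"dy":0,"dz":0,"wx":0,"wy":0,"wz":0},{"dx":0,"dy":0,"dz":0,"wx":0,"wy":0,"wz":0}]' 0 40 && python3 -c "
from h import *
plan(.5686,.2405,.1)"
```

```text
t: 5.2
tcp_pos: [0.5693, 0.2411, 0.101]
tool_rot: [0.634, 0.774, 0.001, 0.001]
force: [-0.7, -0.3, -0.9]
finger_gap: 0.598
gripper_force: 0.0
t: 5.95
tcp_pos: [0.5688, 0.2409, 0.1005]
tool_rot: [0.634, 0.774, 0.0, 0.0]
force: [-0.8, -0.6, 5.2]
finger_gap: 0.108
gripper_force: 41.4
t 5.95 tcp [0.5688 0.2409 0.1005] yaw 101.37 shift cm [-0.04 -0.03  0.05] wz None q6 0.02
tilt [ 7.e-04  2.e-04 -1.e+00]
```

```bash
python3 -m inch '[{"dx":0,"dy":0,"dz":-2,"wx":0,"wy":0,"wz":0},{"dx":0,"dy":0,"dz":-4,"wx":0,"wy":0,"wz":0},{"dx":0,"dy":0,"dz":-4,"wx":0,"wy":0,"wz":8.2},{"dx":0,"dy":0,"dz":-3,"wx":0,"wy":0,"wz":8.2},{"dx":0,"dy":0,"dz":0,"wx":0,"wy":0,"wz":0}]' && python3 -m inch '[{"dx":-3,"dy":0.3,"dz":0,"wx":0,"wy":0,"wz":0},{"dx":-5,"dy":0.5,"dz":0,"wx":0,"wy":0,"wz":0},{"dx":-5,"dy":0.6,"dz":0,"wx":0,"wy":0,"wz":0},{"dx":-5.3,"dy":0.6,"dz":0,"wx":0,"wy":0,"wz":0},{"dx":-5,"dy":0.5,"dz":0,"wx":0,"wy":0,"wz":0},{"dx":-5,"dy":0.6,"dz":0,"wx":0,"wy":0,"wz":0},{"dx":-5,"dy":0.5,"dz":0,"wx":0,"wy":0,"wz":0},{"dx":-5,"dy":0.5,"dz":0,"wx":0,"wy":0,"wz":0},{"dx":0,"dy":0,"dz":0,"wx":0,"wy":0,"wz":0},{"dx":0,"dy":0,"dz":0,"wx":0,"wy":0,"wz":0}]'
python3 - <<'E'
from h import *
plan(.5765,-.1448,.1155,85)
P=eyes.camera_params('wrist');im=eyes.snapshot('wrist')
cv2.imwrite('pics/w3.png',im[:,:,::-1])
E
```

```text
t: 6.58
tcp_pos: [0.57, 0.2412, 0.2333]
tool_rot: [0.737, 0.676, 0.003, 0.002]
force: [-0.1, -0.0, -2.3]
finger_gap: 0.107
gripper_force: 40.7
t: 7.82
tcp_pos: [0.5749, -0.1438, 0.2287]
tool_rot: [0.737, 0.675, -0.0, -0.002]
force: [-0.6, 0.3, -0.4]
finger_gap: 0.108
gripper_force: 40.7
t 7.83 tcp [ 0.5749 -0.1438  0.2287] yaw 84.98 shift cm [-0.11  0.2  11.32] wz -0.02 q6 -0.35
tilt [-0.0027  0.0018 -1.    ]
```

View pics/w3.png

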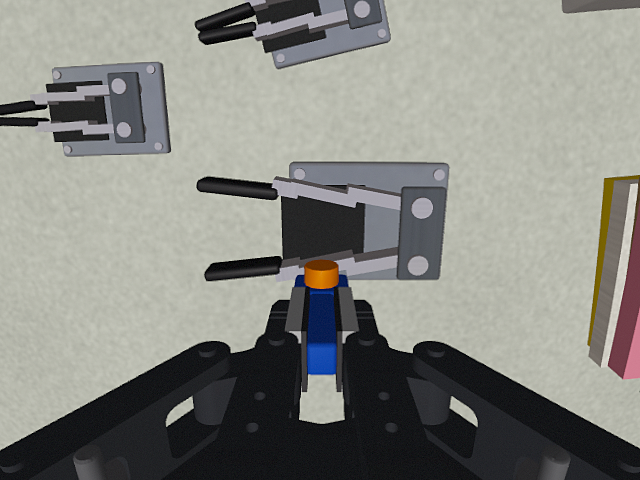

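The seal is held upright in the grip with the button at (321,272), pointing toward the press's left jaw. Lowering it.

```bash
python3 -m inch '[{"dx":-0.11,"dy":0.2,"dz":1,"wx":0,"wy":0,"wz":0},{"dx":0,"dy":0,"dz":3,"wx":0,"wy":0,"wz":0},{"dx":0,"dy":0,"dz":3,"wx":0,"wy":0,"wz":0},{"dx":0,"dy":0,"dz":2,"wx":0,"wy":0,"wz":0},{"dx":0,"dy":0,"dz":1,"wx":0,"wy":0,"wz":0},{"dx":0,"dy":0,"dz":0.6,"wx":0,"wy":0,"wz":0},{"dx":0,"dy":0,"dz":0,"wx":0,"wy":0,"wz":0},{"dx":0,"dy":0,"dz":0,"wx":0,"wy":0,"wz":0}]'
python3 - <<'E'
from h import *
plan(.5765,-.1448,.1155,85)
P=eyes.camera_params('wrist');im=eyes.snapshot('wrist')
cv2.imwrite('pics/w4.png',im[:,:,::-1])
import pickle;pickle.dump((P,im),open('w4.pkl','wb'))
E
```

```text
t: 8.88
tcp_pos: [0.5782, -0.1457, 0.1247]
tool_rot: [0.737, 0.675, 0.0, 0.001]
force: [0.6, -0.3, -1.2]
finger_gap: 0.113
gripper_force: 40.7
t 8.88 tcp [ 0.5782 -0.1457  0.1247] yaw 84.98 shift cm [ 0.07 -0.18  0.92] wz -0.02 q6 -0.35
tilt [ 1.5e-03 -7.0e-04 -1.0e+00]
```

View pics/w4.png

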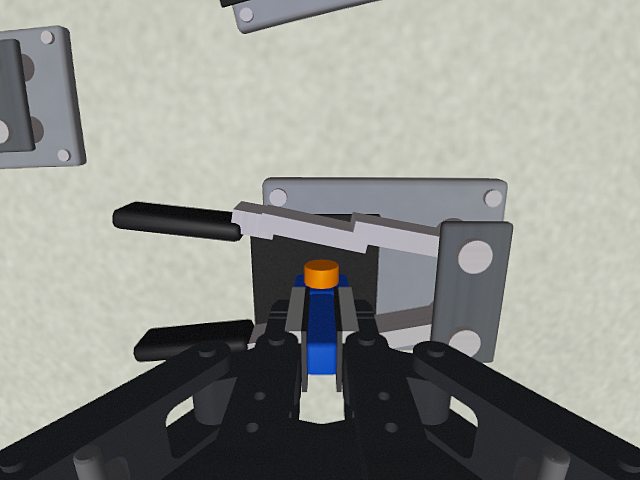

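```bash
python3 -m inch '[{"dx":0.07,"dy":-0.18,"dz":0.3,"wx":0,"wy":0,"wz":0},{"dx":0,"dy":0,"dz":0.3,"wx":0,"wy":0,"wz":0},{"dx":0,"dy":0,"dz":0.2,"wx":0,"wy":0,"wz":0},{"dx":0,"dy":0,"dz":0.1,"wx":0,"wy":0,"wz":0},{"dx":0,"dy":0,"dz":0,"wx":0,"wy":0,"wz":0},{"dx":0,"dy":0,"dz":0,"wx":0,"wy":0,"wz":0}]'; python3 -c "
from h import *
plan(.5765,-.1448,.1155,85)"
```

```text
t: 9.68
tcp_pos: [0.5759, -0.1447, 0.1155]
tool_rot: [0.737, 0.675, -0.0, -0.0]
force: [-1.7, 0.6, 5.8]
finger_gap: 0.108
gripper_force: 41.5
t 9.68 tcp [ 0.5759 -0.1447  0.1155] yaw 84.97 shift cm [-0.01  0.06 -0.  ] wz -0.03 q6 -0.35
tilt [-1.e-04 -0.e+00 -1.e+00]
```

```bash
python3 -m inch '[{"dx":0,"dy":0,"dz":0,"wx":0,"wy":0,"wz":0},{"dx":0,"dy":0,"dz":0,"wx":0,"wy":0,"wz":0},{"dx":0,"dy":0,"dz":0,"wx":0,"wy":0,"wz":0},{"dx":0,"dy":0,"dz":-0.5,"wx":0,"wy":0,"wz":0},{"dx":0,"dy":0,"dz":-2,"wx":0,"wy":0,"wz":0},{"dx":0,"dy":0,"dz":-4,"wx":0,"wy":0,"wz":0},{"dx":0,"dy":0,"dz":-4,"wx":0,"wy":0,"wz":0},{"dx":0,"dy":0,"dz":-4,"wx":0,"wy":0,"wz":0}]' 0.35 && python3 -m inch '[{"dx":0,"dy":0,"dz":-0.5,"wx":0,"wy":0,"wz":10},{"dx":0,"dy":0,"dz":0,"wx":0,"wy":0,"wz":10},{"dx":0,"dy":0,"dz":0,"wx":0,"wy":0,"wz":10},{"dx":0,"dy":0,"dz":0,"wx":0,"wy":0,"wz":10},{"dx":0,"dy":0,"dz":0,"wx":0,"wy":0,"wz":10},{"dx":0,"dy":0,"dz":0,"wx":0,"wy":0,"wz":10},{"dx":0,"dy":0,"dz":0,"wx":0,"wy":0,"wz":10},{"dx":0,"dy":0,"dz":0,"wx":0,"wy":0,"wz":10},{"dx":0,"dy":0,"dz":0,"wx":0,"wy":0,"wz":10},{"dx":0,"dy":0,"dz":0,"wx":0,"wy":0,"wz":0}]' 1
python3 - <<'E'
from h import *
u=np.array([np.cos(np.radians(-5)),np.sin(np.radians(-5))])
T=np.array([.5765,-.1448])-.055*u;print(T)
plan(T[0],T[1],.085,-5)
P=eyes.camera_params('wrist');im=eyes.snapshot('wrist')
a,b=proj(P,[[.56,-.145,.03]])[0].astype(int);print(a,b)
x0,y0=max(a-110,0),max(b-120,0);c=cv2.resize(im[y0:y0+200,x0:x0+220],(660,600),interpolation=2);print('origin',x0,y0)
cv2.imwrite('pics/w5.png',c[:,:,::-1])
import pickle;pickle.dump((P,im),open('w5.pkl','wb'))
E
```

```text
t: 10.68
tcp_pos: [0.5758, -0.1446, 0.2614]
tool_rot: [0.737, 0.675, 0.0, 0.0]
force: [-0.0, 0.0, 0.2]
finger_gap: 0.349
gripper_force: 0.0
t: 11.92
tcp_pos: [0.5759, -0.1447, 0.2651]
tool_rot: [0.999, -0.043, 0.0, 0.0]
force: [-0.2, 0.8, 0.2]
finger_gap: 0.998
gripper_force: 0.0
[ 0.52170929 -0.14000643]
t 11.93 tcp [ 0.5759 -0.1447  0.2651] yaw -4.91 shift cm [-5.44 -0.   18.01] wz 0.09 q6 1.22
tilt [ 2.e-04 -1.e-04 -1.e+00]
324 235
origin 214 115
```

View pics/w5.png

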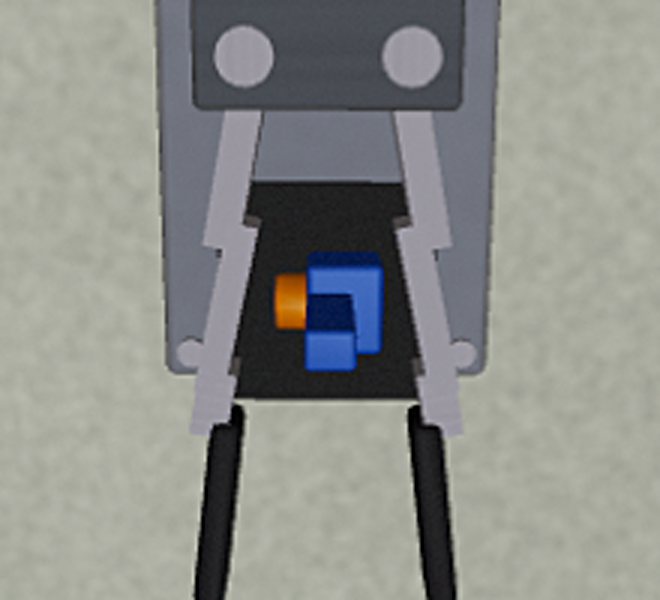

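The seal stands upright, centred between the jaws, with the button facing the left one. In the crop the seal spans columns 275-382 and the jaws 243-410. Now moving over the handles and descending.

```bash
python3 -m inch '[{"dx":-2.7,"dy":0,"dz":0,"wx":0,"wy":0,"wz":0},{"dx":-2.74,"dy":0,"dz":1,"wx":0,"wy":0,"wz":0},{"dx":0,"dy":0,"dz":4,"wx":0,"wy":0,"wz":0},{"dx":0,"dy":0,"dz":4,"wx":0,"wy":0,"wz":0},{"dx":0,"dy":0,"dz":4,"wx":0,"wy":0,"wz":0},{"dx":0,"dy":0,"dz":2.5,"wx":0,"wy":0,"wz":0},{"dx":0,"dy":0,"dz":1.8,"wx":0,"wy":0,"wz":0},{"dx":0,"dy":0,"dz":1,"wx":0,"wy":0,"wz":0},{"dx":0,"dy":0,"dz":0,"wx":0,"wy":0,"wz":0},{"dx":0,"dy":0,"dz":0,"wx":0,"wy":0,"wz":0}]' 1 30; python3 -c "
from h import *
plan(.5217,-.1400,.082,-5)
im=eyes.snapshot('wrist');cv2.imwrite('pics/w6.png',im[:,:,::-1])"
```

```text
t: 13.22
tcp_pos: [0.5223, -0.1401, 0.0827]
tool_rot: [0.999, -0.044, 0.001, 0.0]
force: [-0.0, -0.2, -0.5]
finger_gap: 1.004
gripper_force: 0.0
t 13.22 tcp [ 0.5223 -0.1401  0.0827] yaw -5.01 shift cm [-0.06 -0.01  0.07] wz -0.01 q6 1.19
tilt [ 1.5e-03 -7.0e-04 -1.0e+00]
```

View pics/w6.png

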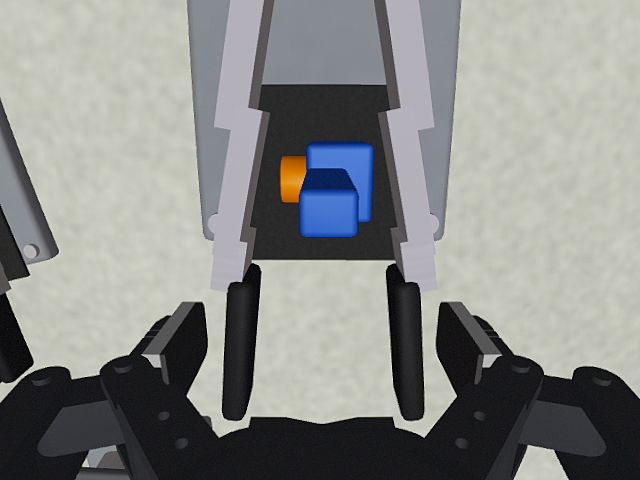

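The fingers straddle both handles symmetrically. Squeezing in stages.

```bash
Z='{"dx":0,"dy":0,"dz":0,"wx":0,"wy":0,"wz":0}'; python3 -m inch '[{"dx":0,"dy":0,"dz":0,"wx":0,"wy":0,"wz":0},{"dx":0,"dy":0,"dz":0,"wx":0,"wy":0,"wz":0},{"dx":0,"dy":0,"dz":0,"wx":0,"wy":0,"wz":0},{"dx":0,"dy":0,"dz":0,"wx":0,"wy":0,"wz":0}]' 0.55 30 && python3 -m inch '[{"dx":0,"dy":0,"dz":0,"wx":0,"wy":0,"wz":0},{"dx":0,"dy":0,"dz":0,"wx":0,"wy":0,"wz":0},{"dx":0,"dy":0,"dz":0,"wx":0,"wy":0,"wz":0},{"dx":0,"dy":0,"dz":0,"wx":0,"wy":0,"wz":0}]' 0.42 30; python3 -c "
from h import *
plan(.5217,-.1400,.082,-5)
im=eyes.snapshot('wrist');cv2.imwrite('pics/w7.png',im[:,:,::-1])"
```

```text
t: 13.78
tcp_pos: [0.5221, -0.1401, 0.0822]
tool_rot: [0.999, -0.044, 0.0, 0.0]
force: [0.4, 0.0, 1.9]
finger_gap: 0.552
gripper_force: 1.6
t: 14.28
tcp_pos: [0.5221, -0.1401, 0.0824]
tool_rot: [0.999, -0.044, 0.0, 0.0]
force: [-0.5, 0.3, 5.2]
finger_gap: 0.421
gripper_force: 10.8
t 14.28 tcp [ 0.5221 -0.1401  0.0824] yaw -5.03 shift cm [-0.04 -0.01  0.04] wz -0.03 q6 1.19
tilt [ 9.e-04 -6.e-04 -1.e+00]
```

View pics/w7.png

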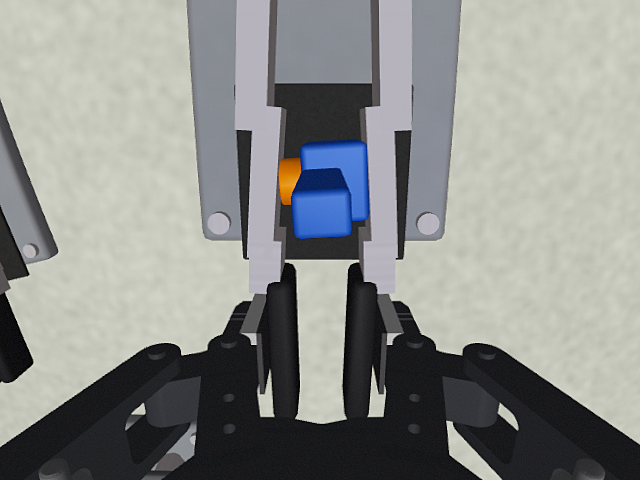

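The jaws now hold the seal squarely, both touching it, at 10.8 N on each handle. Squeezing on.

```bash
python3 -m inch '[{"dx":0,"dy":0,"dz":0,"wx":0,"wy":0,"wz":0},{"dx":0,"dy":0,"dz":0,"wx":0,"wy":0,"wz":0},{"dx":0,"dy":0,"dz":0,"wx":0,"wy":0,"wz":0},{"dx":0,"dy":0,"dz":0,"wx":0,"wy":0,"wz":0}]' 0.36 30 && python3 -m inch '[{"dx":0,"dy":0,"dz":0,"wx":0,"wy":0,"wz":0},{"dx":0,"dy":0,"dz":0,"wx":0,"wy":0,"wz":0},{"dx":0,"dy":0,"dz":0,"wx":0,"wy":0,"wz":0},{"dx":0,"dy":0,"dz":0,"wx":0,"wy":0,"wz":0}]' 0.29 30
```

```text
t: 14.82
tcp_pos: [0.522, -0.1401, 0.082]
tool_rot: [0.999, -0.044, 0.0, 0.0]
force: [0.1, -0.2, 4.2]
finger_gap: 0.362
gripper_force: 2.7
t: 15.32
tcp_pos: [0.522, -0.1403, 0.0822]
tool_rot: [0.999, -0.044, 0.0, 0.0]
force: [-0.3, -2.1, 5.2]
finger_gap: 0.297
gripper_force: 22.7
```

The force peaked, fell to 2.7 N (the snap), then met a hard stop at 22.7 N, so the button is home. Releasing in steps and backing off.

```bash
python3 -m inch '[{"dx":0,"dy":0,"dz":0,"wx":0,"wy":0,"wz":0},{"dx":0,"dy":0,"dz":0,"wx":0,"wy":0,"wz":0},{"dx":0,"dy":0,"dz":0,"wx":0,"wy":0,"wz":0}]' 0.45 && python3 -m inch '[{"dx":0,"dy":0,"dz":0,"wx":0,"wy":0,"wz":0},{"dx":0,"dy":0,"dz":0,"wx":0,"wy":0,"wz":0},{"dx":0,"dy":0,"dz":0,"wx":0,"wy":0,"wz":0}]' 0.7 && python3 -m inch '[{"dx":0,"dy":0,"dz":0,"wx":0,"wy":0,"wz":0},{"dx":0,"dy":0,"dz":0,"wx":0,"wy":0,"wz":0},{"dx":0,"dy":0,"dz":0,"wx":0,"wy":0,"wz":0},{"dx":0,"dy":0,"dz":-1,"wx":0,"wy":0,"wz":0},{"dx":0,"dy":0,"dz":-3,"wx":0,"wy":0,"wz":0},{"dx":0,"dy":0,"dz":-4,"wx":0,"wy":0,"wz":0},{"dx":0,"dy":0,"dz":-4,"wx":0,"wy":0,"wz":0},{"dx":0,"dy":0,"dz":-4,"wx":0,"wy":0,"wz":0},{"dx":0,"dy":0,"dz":0,"wx":0,"wy":0,"wz":0},{"dx":0,"dy":0,"dz":0,"wx":0,"wy":0,"wz":0}]' 1; python3 -c "
from h import *
im=eyes.snapshot('wrist');a,b=proj(eyes.camera_params('wrist'),[[.56,-.145,.03]])[0].astype(int)
x0,y0=max(a-110,0),max(b-120,0)
cv2.imwrite('pics/w8.png',cv2.resize(im[y0:y0+200,x0:x0+220],(660,600),interpolation=2)[:,:,::-1])"
```

```text
t: 15.7
tcp_pos: [0.5217, -0.1398, 0.0815]
tool_rot: [0.999, -0.044, -0.0, -0.0]
force: [1.2, -0.9, -2.3]
finger_gap: 0.448
gripper_force: 2.0
t: 16.08
tcp_pos: [0.5212, -0.1396, 0.0817]
tool_rot: [0.999, -0.044, -0.001, -0.0]
force: [-0.7, 0.0, -1.9]
finger_gap: 0.699
gripper_force: 1.2
t: 17.32
tcp_pos: [0.5213, -0.1396, 0.2419]
tool_rot: [0.999, -0.044, -0.0, -0.0]
force: [0.0, 0.3, -0.7]
finger_gap: 1.0
gripper_force: 0.0
```

View pics/w8.png

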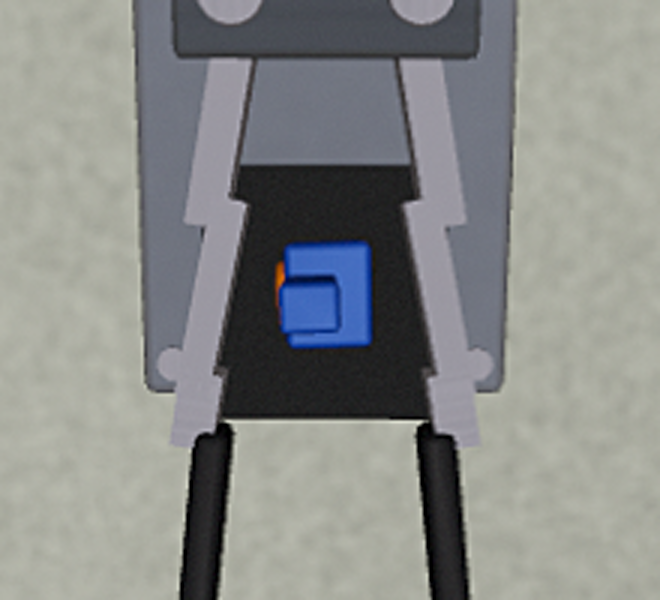

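The button, at crop (281,285), now sticks out only about 2 mm. The seal stands upright, the handles are open and the gripper is clear.

```bash
python3 -c "
from station import workorder
print(workorder.sign_off())"
```

```text
the job is handed in; nothing more can be done
None
```

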